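# Press a proud vial stopper home in the bench stoppering press

### The job

One of the three amber vials in the steel tray still has its grey plug stopper standing proud: stand that vial in the round nest of the drawn-out press carriage, push the carriage fully home under the ram, and press the ram's black mushroom head down to its stop so that the ram drives the stopper home. Let the head spring back up, draw the carriage out again, and stand the vial back in the tray, leaving the carriage drawn out and the other two vials standing where they are.

Things in the scene. Friction and masses are not known exactly. Their poses are not given: they have to be found in the camera images.
- vial_proud: the vial to work on: amber glass vial, 30 mm diameter, straight body up to 46 mm, then a shoulder and a 23 mm lip at 62 mm, grey flanged plug stopper 24 mm across. Origin: centre of its underside, z up. Its stopper stands 8 mm proud at the start (top of stopper 76 mm above the origin; 68 mm when fully home). Weighs about 70 g. Grip it round the glass body.
- stopper (a joint): how far the stopper of vial_proud has been driven in, m: 0 = 8 mm proud, 0.008 = fully home. Stiff, takes about 6 N; it stays where it is pushed.
- vial_left: a vial of the same kind, stopper already home (68 mm high): amber glass vial, 30 mm diameter, straight body up to 46 mm, then a shoulder and a 23 mm lip at 62 mm, grey flanged plug stopper 24 mm across. Origin: centre of its underside, z up. Leave it alone. The three vials stand about 65 mm apart along the tray in any order.
- vial_right: another such vial, stopper already home; leave it alone.
- tray: shallow steel tray, 84 mm (its x) by 222 mm (its y), walls 12 mm high and 3 mm thick, floor 3 mm thick, does not move. Origin: centre of its underside on the desk; z up.
- press: grey bench press, fixed; bed 92 mm wide reaching 150 mm ahead of the ram axis. Origin on the desk below the ram axis; its -x is its front, where the carriage comes out; z up. Column 85 mm behind the ram axis; head arm and the 42 mm boss round the ram lie 111 to 155 mm above the desk and reach 21 mm ahead of the ram axis.
- carriage (a joint): travel of the carriage out of the press, m: 0 = home, nest right under the ram; 0.11 = fully drawn out to the front. Slides with about 1.5 N and stays where it is left.
- nest (a point): centre of the floor of the round nest in the carriage: recess 37 mm across with a bevelled mouth and 8 mm deep, its floor about 20 mm above the desk, the carriage's top about 28 mm. Moves with the carriage.
- carriage_knob (a point): centre of the top of the black upright knob on the carriage's tongue, 18 mm diameter, 30 mm tall, its top about 60 mm above the desk; it stands 100 mm ahead of the nest. Take it from above; the tongue beneath it is at 21 mm. Moves with the carriage.
- ram_head (a point): centre of the top of the ram's black mushroom head, 40 mm across, about 194 mm above the desk when up. Moves with the ram.
- ram (a joint): how far the ram is pressed down, m: 0 = up, 0.0148 = at its stop. A spring brings it back. The ram foot meets a proud stopper after about 7 mm; the stop takes about 9 N of spring and 6 N of stopper.
Not all that is in view belongs to the job. Leave any yellow look-alike of the vial_proud alone.

How it is judged (in metres and radians):
On the way, in this order (a step that is already met when the one before it is completed fails the run):
1. the vial stands in the nest of the drawn-out carriage, let go, its stopper still proud (horizontal distance between vial_proud and nest below 0.006 m and z of vial_proud in the frame of nest below 0.004 m and angle between vial_proud's own z axis and vertical below 0.1 rad and value of joint carriage above 0.075 m and value of joint stopper below 0.003 m and contact force between the fingers and vial_proud below 0.2 N), for 0.1 s.
2. the carriage is home with the vial standing in it, its stopper still proud (horizontal distance between vial_proud and nest below 0.006 m and z of vial_proud in the frame of nest below 0.004 m and angle between vial_proud's own z axis and vertical below 0.1 rad and value of joint carriage below 0.005 m and value of joint stopper below 0.003 m), for 0.1 s.
3. the ram is down at its stop with the carriage home, and has driven the stopper home (horizontal distance between vial_proud and nest below 0.006 m and z of vial_proud in the frame of nest below 0.004 m and angle between vial_proud's own z axis and vertical below 0.1 rad and value of joint carriage below 0.005 m and value of joint ram above 0.0135 m and value of joint stopper above 0.006 m), for 0.1 s.
4. the ram is up again and the carriage is drawn out with the vial standing in it (horizontal distance between vial_proud and nest below 0.006 m and z of vial_proud in the frame of nest below 0.004 m and angle between vial_proud's own z axis and vertical below 0.1 rad and value of joint carriage above 0.075 m and value of joint ram below 0.003 m and value of joint stopper above 0.006 m), for 0.1 s.
At the end, for the whole second after the job is handed in: vial_proud stands upright (within 0.1 rad) and at rest on the tray's floor, anywhere in the tray, its stopper within 2 mm of fully home; the carriage is drawn out (more than 75 mm) and the ram is up (within 3 mm); the other two vials stand upright in the tray within 20 mm of where they were (angle between each of vial_proud, vial_left, vial_right's own z axis and vertical below 0.1 rad and x of vial_proud in the frame of tray between -0.036 and 0.036 m and y of vial_proud in the frame of tray between -0.105 and 0.105 m and z of vial_proud in the frame of tray below 0.007 m and linear speed of vial_proud below 0.02 m/s and value of joint stopper above 0.006 m and value of joint carriage above 0.075 m and value of joint ram below 0.003 m and distance of each of vial_left, vial_right from where it was at the start of the episode below 0.02 m); the robot touches nothing.
It fails at once if the vial tips over (angle between vial_proud's own z axis and vertical above 0.8 rad).
It fails at once if one of the other two vials is knocked over (angle between any of vial_left, vial_right's own z axis and vertical above 0.5 rad).
It also fails if it takes over 67 s, if anything falls off the work surface, if the arm or the gripper's body presses on something with over 40 N, if the wrist force passes 120 N, or if a joint passes its speed limit or range.

### The arm

A 6-joint arm with a two-finger parallel gripper is mounted at the origin on a cart in front of the work surface, level with it; the furniture and walls round the work are solid. World frame = base frame: x ahead of the robot, y to its left, z up, the work surface at z = 0. Lengths are in m, angles in degrees, forces in N, time in s.
With the tool pointing down it reaches from about 0.4 to 0.825 m from the base axis. Payload 7 kg.
Tool frame: the origin (TCP) lies midway between the tips of the shut fingers; the grasp point (between the pads) lies 19 mm behind it; z points along the fingers, y is the direction in which the jaws open and shut (so a half turn about z gives the same grasp; the last joint's range is limited). The gripper opens to 88 mm and grips with 3 to 60 N. Pads are 19 mm wide; open, the fingers measure 130 mm over their backs; the gripper's body (78 mm by 193 mm) begins 47 mm behind the grasp point.
Start: joints at [-53.337, 20.546, 0.682, 0, -70.136, -16.507], TCP at [0.233, -0.634, 0.227] pointing down, gripper open.
Joint ranges: [-176.03, 176.03], [-82.01, 121.73], [-58.28, 71.71], [-173.87, 95.51], [-174.79, -0.11], [-173.66, 173.66]. Speed limits (degrees/s): [136.94, 136.94, 172.46, 180, 180, 180].

### API

Orientations are given as a 3x3 rotation matrix whose columns are the frame's x, y, z axes.
In Python, from rig import robot gives the robot as it stands. Calls block until the motion is done:
- robot.goto(position, orientation): joint-space move of the TCP to a pose.
- robot.servo_line(position, ori=None, speed=0.15): straight line of the TCP; ori=None keeps the orientation; speed is the mean speed in m/s.
- robot.movej(angles): joint-space move.
- robot.move_gripper(opening): opening from 0.0 (shut) to 1.0 (fully open); the grip force is fixed at half the most; returns when the fingers have stopped.
- robot.dwell(seconds).
- robot.ik(position, orientation): joint angles nearest the present ones, or None.
- robot.grab_frame(name): name is "side" or "top"; returns (picture, depth): 384x512x3 uint8, red, green, blue; 384x512 float32, m along the optical axis (not along the pixel's ray), 0 where there is no reading.
- robot.camera_info(name): a dict with "vfov" (degrees; the focal length in pixels is half the picture's height over the tangent of half this angle, whatever the lens; pixels are square), "cx", "cy" (the principal point, pixels), "k1" (the pictures are not rectified: a ray, as slopes to the right and down, at radius r is drawn at 1 + k1 r^2 times it, then the intrinsics apply), "view" (4x4, takes a point from world to camera coordinates). Camera axes: x right, y down, z forward; pixel columns grow to the right and rows downward; lengths in m; the calibration is good to about 2 mm. A picture is of the moment at which its call begins. camera_info takes no time and is no camera call.
A pose or a line that the arm cannot do raises robot.Unreachable and nothing moves.
- robot.job_done(): hands the job in, once; it reports no verdict.
Readings, each from a call of its own:
- robot.read_t(): time.
- robot.read_qpos(): joint angles.
- robot.read_qvel(): joint speeds.
- robot.read_effort(): joint torques, N m.
- robot.read_position(): TCP position.
- robot.read_tcp_rot(): TCP orientation.
- robot.read_force(): force on the tool from outside, world axes, zero at the start.
- robot.read_ft_torque(): the same for the moment, N m.
- robot.read_grip_width(): opening from 0.0 (shut) to 1.0 (fully open).
Only numpy, scipy, OpenCV 4.12 (cv2) and the standard library are available. Lean on these libraries where they do the work, as an engineer would, in place of code of your own. Each camera call takes 0.05 s, during which the arm holds its last target. There are 200 camera calls.

## Working session

There is one attempt and no reset: what is moved stays moved. The work goes in short steps, each a Python script; the robot and the scene stay as the last script left them, time stands still between calls to the robot, and variables do not carry over. Pictures are saved under pics/ and viewed, about 8 in all and at most 12, crops included, and the job is handed in when it is done.

```bash
mkdir -p pics; ls; cat > h.py <<'E'
import numpy as np, cv2
from rig import robot
def snap(name,tag):
    im,d=robot.grab_frame(name); np.savez(f'pics/{tag}.npz',im=im,d=d)
    cv2.imwrite(f'pics/{tag}.png',im[:,:,::-1]); return im,d
def cloud(name,d):
    c=robot.camera_info(name); h,w=d.shape; f=h/2/np.tan(np.radians(c['vfov'])/2)
    K=np.array([[f,0,c['cx']],[0,f,c['cy']],[0,0,1]],float)
    v,u=np.mgrid[:h,:w]; p=np.stack([u,v],-1).reshape(-1,1,2).astype(float)
    # ray drawn at (1+k1 r^2): OpenCV model
    s=cv2.undistortPoints(p,K,np.array([c['k1'],0,0,0.])).reshape(h,w,2)
    P=np.dstack([s[...,0]*d,s[...,1]*d,d,np.ones_like(d)])
    W=P@np.linalg.inv(np.array(c['view'])).T
    W[d<=0]=np.nan
    return W[...,:3]
E
python3 - <<'E'
from h import *
for n in('side','top'):
    snap(n,n+'0'); c=robot.camera_info(n); print(n,c, np.linalg.inv(c['view'])[:3,3])
print(robot.read_t())
a=[cv2.imread(f'pics/{n}0.png') for n in('top','side')]
E
```

```text
pics
side {'vfov': 52.12587927389531, 'cx': 260.83198288232217, 'cy': 193.376820732534, 'k1': 0.014488889534986537, 'view': array([[ 0.99906367,  0.03929162,  0.01810935, -0.55391785],
       [ 0.03236216, -0.40089455, -0.91555243,  0.07980868],
       [-0.0287136 ,  0.91528123, -0.40179074,  1.31107936],
       [ 0.        ,  0.        ,  0.        ,  1.        ]])} [ 0.58846223 -1.14624713  0.60987967]
top {'vfov': 44.02247654904049, 'cx': 253.15787286621466, 'cy': 191.78796746880832, 'k1': -0.18296570305116885, 'view': array([[-0.01422842, -0.99987686,  0.00662019, -0.09676538],
       [-0.99163623,  0.01326114, -0.1283812 ,  0.57037461],
       [ 0.1282776 , -0.00839148, -0.9917028 ,  1.29245431],
       [ 0.        ,  0.        ,  0.        ,  1.        ]])} [ 0.39843437 -0.09347167  1.35559654]
0.1
```

View pics/top0.png

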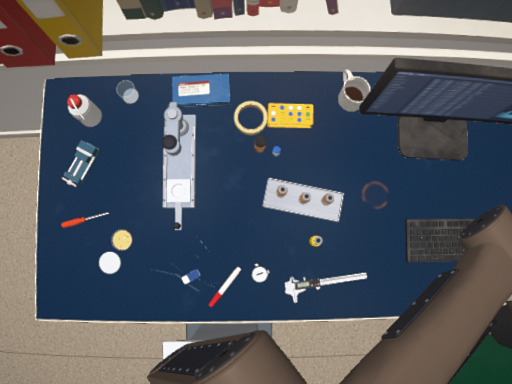

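View pics/side0.png

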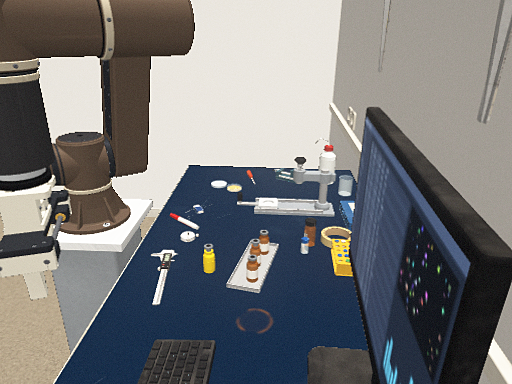

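The top view shows the press with its carriage out at about (179,190) and the knob at (178,226). The tray is at (303,199) with vials at (281,190), (305,198) and (328,199). The yellow look-alike is at (316,241), and other clutter lies near (260,145).

```bash
python3 - <<'E'
from h import *
np.set_printoptions(precision=4,suppress=True)
z=np.load('pics/top0.npz'); W=cloud('top',z['d'])
def reg(n,u0,u1,v0,v1,z0,z1):
    w=W[v0:v1,u0:u1].reshape(-1,3); w=w[(w[:,2]>z0)&(w[:,2]<z1)]
    print(n,len(w),'mean',w.mean(0),'med',np.median(w,0),'mid',(w.min(0)+w.max(0))/2,'min',w.min(0),'max',w.max(0)); return w
print('desk',np.nanmedian(W[250:260,200:240,2]))
for i,(u,v) in enumerate([(281,190),(305,198),(328,199)]):
    reg(f'vial{i}',u-12,u+12,v-14,v+14,.055,.1)
w=reg('tray',255,352,172,228,-.002,.018)
m=W[172:228,255:352]; h=(m[...,2]>.002)&(m[...,2]<.1); pts=m[h][:,:2].astype(np.float32)
print('tray rect',cv2.minAreaRect(pts))
reg('knob',168,190,215,240,.045,.08)
c=reg('carr',165,196,172,208,.018,.04)
reg('ramhead',160,182,130,156,.175,.22)
m=W[110:210,160:198]; h=(m[...,2]>.006)&(m[...,2]<.04); print('bed',cv2.minAreaRect(m[h][:,:2].astype(np.float32)))
for v in range(176,234,3): print(v,[f'{x*1000:.0f}' for x in W[v,160:200:3,2]])
a=z['im']; cr=np.hstack([cv2.resize(a[165:235,255:355],None,fx=4,fy=4,interpolation=cv2.INTER_CUBIC),cv2.resize(a[95:235,150:210],(120*1,280))[:,:]])
s=np.load('pics/side0.npz')['im'][215:300,190:330]; s=cv2.resize(s,(800,486),interpolation=cv2.INTER_CUBIC)
cv2.imwrite('pics/c1.png',s[:,:,::-1])
E
```

```text
desk -0.00016908019319739065
vial0 69 mean [ 0.5708 -0.1838  0.0687] med [ 0.571  -0.1833  0.07  ] mid [ 0.5719 -0.1839  0.0666] min [ 0.5593 -0.1948  0.0552] max [ 0.5845 -0.173   0.078 ]
vial1 69 mean [ 0.5498 -0.2482  0.0756] med [ 0.55   -0.2478  0.0783] mid [ 0.5505 -0.2484  0.0699] min [ 0.5397 -0.259   0.0554] max [ 0.5612 -0.2378  0.0844]
vial2 69 mean [ 0.5464 -0.3115  0.0695] med [ 0.5471 -0.3112  0.0707] mid [ 0.5459 -0.3116  0.0672] min [ 0.5325 -0.323   0.0551] max [ 0.5592 -0.3003  0.0793]
tray 4272 mean [ 0.5488 -0.2491  0.0026] med [ 0.5462 -0.2486  0.0019] mid [ 0.5496 -0.2501  0.0079] min [ 0.4676 -0.3914 -0.002 ] max [ 0.6316 -0.1088  0.0178]
tray rect ((0.5499510169029236, -0.24974390864372253), (0.28007256984710693, 0.16018156707286835), 89.03627014160156)
knob 37 mean [0.4773 0.1086 0.0574] med [0.4772 0.1084 0.0575] mid [0.4774 0.1089 0.0569] min [0.4691 0.1004 0.0505] max [0.4858 0.1174 0.0632]
carr 702 mean [0.5774 0.1032 0.0246] med [0.5782 0.103  0.0247] mid [0.5806 0.1048 0.0265] min [0.5303 0.0626 0.018 ] max [0.6309 0.147  0.035 ]
ramhead 189 mean [0.678
[... 1257 characters left out ...]
, '-1', '3', '5', '-5', '0']
212 ['2', '1', '7', '5', '-3', '26', '16', '24', '3', '-7', '-2', '-3', '-4', '-3']
215 ['-0', '4', '3', '-1', '-1', '19', '15', '19', '2', '-5', '-5', '-4', '-1', '-1']
218 ['-2', '1', '-3', '-2', '0', '22', '17', '21', '-0', '0', '2', '0', '-2', '-0']
221 ['1', '1', '1', '0', '-2', '22', '21', '19', '2', '-3', '0', '-6', '-0', '-7']
224 ['-1', '3', '3', '-4', '0', '58', '59', '22', '-4', '-1', '-6', '2', '5', '3']
227 ['1', '1', '-1', '1', '5', '58', '53', '18', '3', '-1', '4', '4', '6', '-0']
230 ['-2', '-4', '-2', '-3', '2', '1', '-2', '3', '4', '-4', '-1', '-3', '-6', '2']
233 ['-3', '1', '-2', '-2', '-0', '-1', '-10', '2', '1', '-4', '-6', '-0', '-4', '-2']
```

View pics/c1.png

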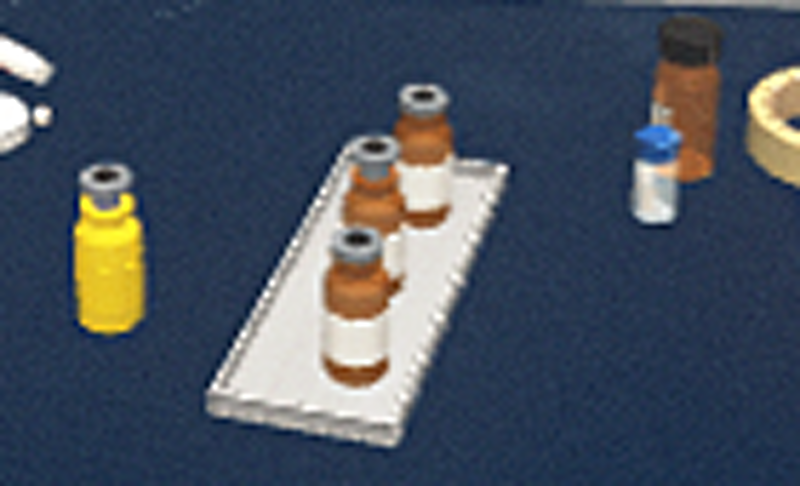

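The middle vial, at about (375,150) in the crop, shows the exposed grey plug. Its depth also reads 8 mm higher than the other two, so it is the proud one. I'll grasp it with the jaws across the tray.

```bash
cat >> h.py <<'E'
def R(deg):
    "tool down, jaws along world heading deg (mod 180), nearer wrist solution"
    best=None
    for s in (0,180):
        a=np.radians(deg+s); y=np.array([np.cos(a),np.sin(a),0]); z=np.array([0,0,-1.]); M=np.column_stack([np.cross(y,z),y,z])
        d=np.trace(M.T@robot.read_tcp_rot())
        if best is None or d>best[0]: best=(d,M)
    return best[1]
def st(m=''): print(m,'t',round(robot.read_t(),2),'p',np.round(robot.read_position(),4),'F',np.round(robot.read_force(),1),'g',round(robot.read_grip_width(),3))
E
python3 - <<'E'
from h import *
print(robot.read_tcp_rot().round(2))
v=np.array([0.550,-0.2483]); M=R(-10.7)
for P,O in [((*v,.16),M),((*v,.018),M),((.577,.108,.16),R(90))]: print(robot.ik(P,O))
robot.goto([*v,.16],M); st('above')
robot.move_gripper(.7)
robot.servo_line([*v,.018]); st('down')
robot.move_gripper(0); st('grip')
robot.servo_line([*v,.10]); st('up'); 
robot.goto([.577,.108,.16],R(90)); st('over nest'); print(robot.read_qpos())
im,_=snap('top','top1'); s2,_=snap('side','side1')
A=cv2.resize(im[100:240,140:215],(322,600),interpolation=cv2.INTER_CUBIC)
B=cv2.resize(s2[130:290,180:340],(478,478),interpolation=cv2.INTER_CUBIC); B=cv2.copyMakeBorder(B,0,122,0,0,0)
cv2.imwrite('pics/c2.png',np.hstack([A,B])[:,:,::-1])
o=np.load('pics/top0.npz')['im'][165:240,150:210]; cv2.imwrite('pics/c3.png',cv2.resize(o,(480,600),interpolation=cv2.INTER_CUBIC)[:,:,::-1])
E
```

```text
[[-0.94 -0.34 -0.  ]
 [-0.34  0.94  0.  ]
 [ 0.    0.   -1.  ]]
[ -5.76474612  16.77018407 -13.9420513    0.         -59.28776463
  -4.93525388]
[ -5.76474612  25.79787731 -22.17969233   0.         -42.02243036
  -4.93525388]
[  29.67237769   15.30368071  -16.02199399    0.          -58.6743253
 -119.67237769]
above t 1.93 p [ 0.5498 -0.2491  0.1601] F [-0.4  0.6  0.5] g 1.002
down t 3.71 p [ 0.5507 -0.2484  0.0188] F [ 0.6 -0.1 -0.5] g 0.699
grip t 4.33 p [ 0.5501 -0.2483  0.0182] F [-0.6  0.   1.9] g 0.337
up t 5.03 p [ 0.5493 -0.2481  0.0992] F [-0.5 -0.4 -0.7] g 0.338
over nest t 6.78 p [0.5769 0.1075 0.1595] F [ 0.6 -0.3 -2.2] g 0.337
[ 2.96371687e+01  1.53363104e+01 -1.60454809e+01 -1.00003318e-03
 -5.86664743e+01 -1.19622162e+02]
```

View pics/c2.png

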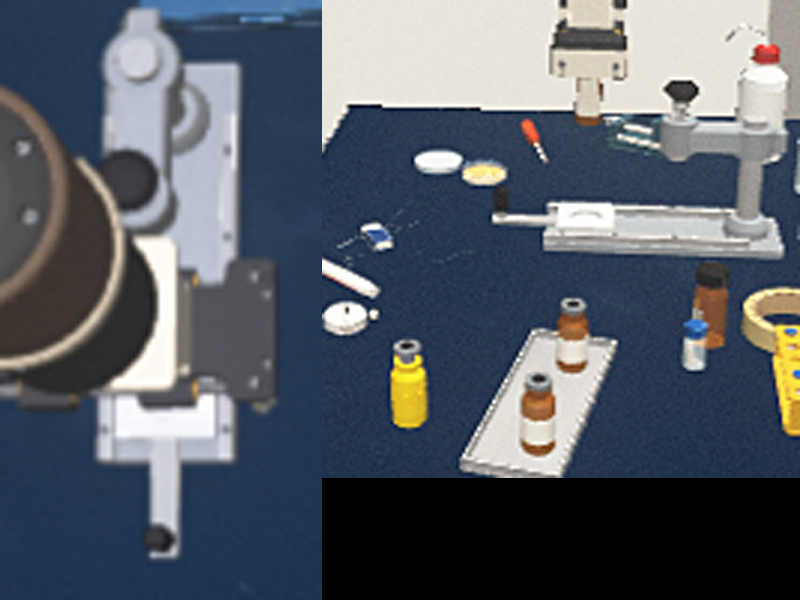

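View pics/c3.png

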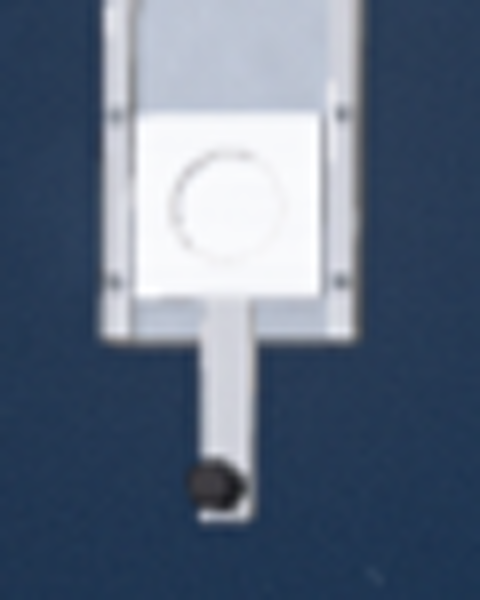

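The vial is in the fingers (side crop (588,118)). In the press crop the nest circle is centred at (228,206) and the knob top at (215,485). I'll intersect those rays with the known heights.

```bash
cat >> h.py <<'E'
def hit(name,u,v,z):
    c=robot.camera_info(name); f=192/np.tan(np.radians(c['vfov'])/2); K=np.array([[f,0,c['cx']],[0,f,c['cy']],[0,0,1.]])
    s=cv2.undistortPoints(np.array([[[u,v]]],float),K,np.array([c['k1'],0,0,0.])).ravel()
    V=np.linalg.inv(c['view']); o=V[:3,3]; r=V[:3,:3]@[*s,1]; return o+r*(z-o[2])/r[2]
E
python3 - <<'E'
from h import *
px=lambda x,y:(150+(x+.5)/8-.5,165+(y+.5)/8-.5)
print('nest',hit('top',*px(228,206),.028),'plate',hit('top',*px(228.5,206),.028),'knob',hit('top',*px(215,485),.06))
im=np.load('pics/top0.npz')['im'].astype(int).sum(2)
print('vial stopper px->', [hit('top',*p,.079) for p in [(305,197.5)]])
# knob/stopper centroids by colour
m=im[215:235,168:190]; v,u=np.nonzero(m<130); 
W=cloud('side',np.load('pics/side0.npz')['d']); 
w=W[200:215,228:250].reshape(-1,3); k=w[(w[:,2]>.03)&(w[:,2]<.075)&(abs(w[:,0]-.477)<.03)]; print('side knob',len(k),k.mean(0) if len(k) else 0)
w=W[230:280,235:280].reshape(-1,3); k=w[(w[:,2]>.03)&(w[:,2]<.09)&(abs(w[:,0]-.55)<.02)&(abs(w[:,1]+.255)<.025)]; print('side vial',len(k),k.mean(0),np.ptp(k,0))
E
```

```text
nest [0.57721157 0.10772915 0.028     ] plate [0.57720915 0.10755083 0.028     ] knob [0.47661054 0.10696536 0.06      ]
vial stopper px-> [array([ 0.54605077, -0.24474766,  0.079     ])]
side knob 5 [0.4746737  0.10074286 0.03371221]
side vial 168 [ 0.54819271 -0.25604379  0.06082309] [0.02975579 0.02504244 0.05192762]
```

```bash
python3 - <<'E'
from h import *
x,y=.5772,.1077
robot.servo_line([x,y,.06],R(90)); st('hi')
for z in (.046,.042,.039,.0365,.0355):
    robot.servo_line([x,y,z],speed=.05); st(z)
    if robot.read_force()[2]>8: break
im,_=snap('side','side2')
cv2.imwrite('pics/c4.png',cv2.resize(im[130:230,220:350],(780,600),interpolation=cv2.INTER_CUBIC)[:,:,::-1])
E
```

```text
hi t 7.69 p [0.5779 0.1078 0.0607] F [ 0.5 -0.2  0.3] g 0.339
0.046 t 8.12 p [0.5771 0.1076 0.0458] F [-0.9 -0.7 -0.8] g 0.334
0.042 t 8.38 p [0.5771 0.1076 0.0418] F [ 0.7  0.1 -1.3] g 0.335
0.039 t 8.62 p [0.5771 0.1076 0.0388] F [-0.1 -0.4 -0.6] g 0.338
0.0365 t 8.88 p [0.5771 0.1076 0.0363] F [ 1.  -0.  -0.5] g 0.339
0.0355 t 9.12 p [0.5772 0.1077 0.0355] F [-0.4 -0.8 -0.7] g 0.335
```

View pics/c4.png

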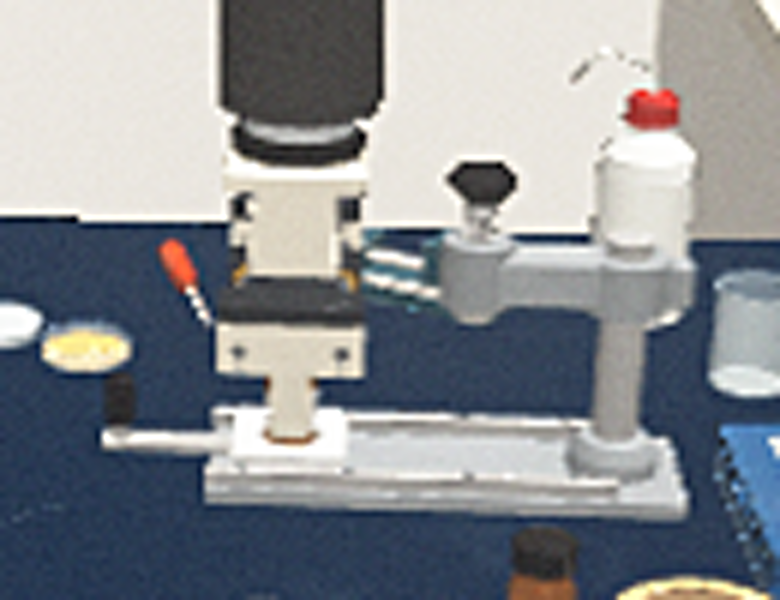

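The vial is in the nest with no resistance on the way down (crop (292,440)). I'll release it and check its standing position.

```bash
python3 - <<'E'
from h import *
x,y=.5772,.1077
robot.servo_line([x,y,.0348],speed=.05); st('seat')
robot.move_gripper(.65); robot.dwell(.3); st('open')
robot.servo_line([x,y,.14]); 
robot.servo_line([.477,.1073,.14]); st('over knob')
im,d=snap('side','side3'); W=cloud('side',d).reshape(-1,3)
k=W[(W[:,2]>.05)&(W[:,2]<.115)&(abs(W[:,0]-x)<.025)&(abs(W[:,1]-y)<.03)]; print('vial',len(k),k.mean(0),k.min(0),k.max(0))
k=k[k[:,2]>.09]; print('top',len(k),k.mean(0))
cv2.imwrite('pics/c5.png',cv2.resize(im[130:230,220:350],(780,600),interpolation=cv2.INTER_CUBIC)[:,:,::-1])
E
```

```text
seat t 9.43 p [0.5772 0.1077 0.0348] F [ 0.4  0.2 -0.6] g 0.335
open t 10.43 p [0.5772 0.1077 0.0348] F [0.5 0.3 0.5] g 0.648
over knob t 12.09 p [0.4777 0.1076 0.14  ] F [-0.2  0.6  0.9] g 0.652
vial 112 [0.57336082 0.09848383 0.07435087] [0.56006292 0.08868294 0.05010509] [0.58824707 0.11502776 0.09856935]
top 24 [0.57334218 0.10246282 0.09592306]
```

View pics/c5.png

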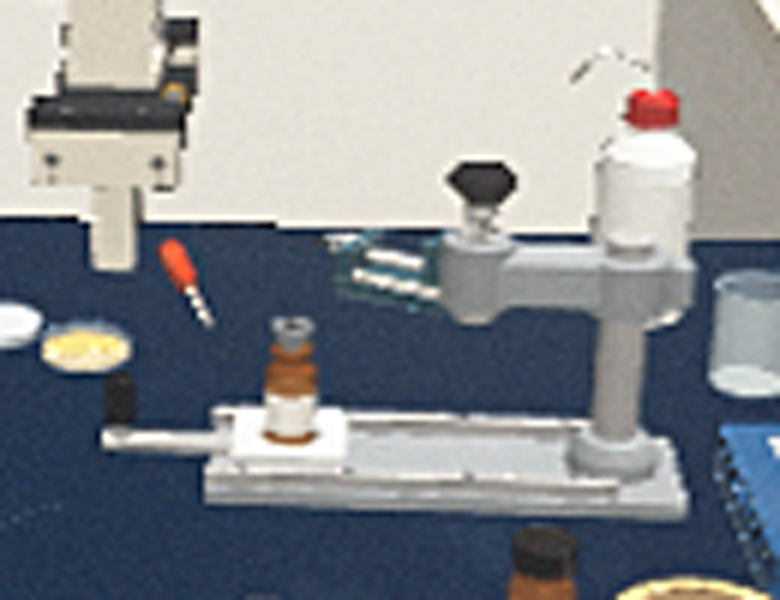

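The vial stands upright in the nest with its plug proud (crop (292,380)). Next I'll take the knob and push the carriage home.

```bash
python3 - <<'E'
from h import *
y=.1073
robot.servo_line([.477,y,.030]); robot.move_gripper(0); st('grip')
p=robot.read_position(); y=p[1]
robot.servo_line([.567,y,.030],speed=.07); st('near')
x=.567
while x<.600:
    x+=.003; robot.servo_line([x,y,.030],speed=.03); f=robot.read_force()[0]; st()
    if f<-8: break
snap('top','top4'); 
E
```

```text
grip t 13.75 p [0.4781 0.1089 0.0302] F [-0.9  6.4 -2.6] g 0.191
near t 15.18 p [0.5679 0.1085 0.0302] F [ 0.5 -1.2  3.2] g 0.192
 t 15.43 p [0.5704 0.1086 0.0302] F [ 1.7 -2.5  4.5] g 0.196
 t 15.68 p [0.5732 0.1085 0.0302] F [ 1.7 -3.3  5.1] g 0.193
 t 15.93 p [0.5761 0.1085 0.0302] F [ 1.  -3.7  4.7] g 0.191
 t 16.18 p [0.5791 0.1085 0.0302] F [ 0.1 -2.7  5.4] g 0.196
 t 16.43 p [0.5803 0.1084 0.0301] F [-7.4  0.2 10.5] g 0.192
 t 16.68 p [0.5804 0.1083 0.03  ] F [-18.6   3.9  20.9] g 0.195
```

```bash
python3 - <<'E'
from h import *
p=robot.read_position()
robot.servo_line([.5797,p[1],.0302],speed=.03); robot.move_gripper(.5); st('rel')
im,d=snap('side','side5'); W=cloud('side',d).reshape(-1,3)
robot.servo_line([.5797,p[1],.25],speed=.2)
robot.move_gripper(0)
robot.servo_line([.6785,.108,.25],speed=.2); robot.servo_line([.6785,.108,.198],speed=.1); st('over head')
z=.195
while z>.172:
    robot.servo_line([.6785,.108,z],speed=.04); st(round(z,4)); 
    if robot.read_force()[2]>24: break
    z-=.002 if z>.183 else .001
robot.dwell(.4); st('held')
im2,_=snap('side','side6')
cv2.imwrite('pics/c6.png',np.hstack([cv2.resize(i[120:230,255:345],(400,489),interpolation=cv2.INTER_CUBIC) for i in(im,im2)])[:,:,::-1])
E
```

```text
rel t 17.74 p [0.5797 0.1083 0.0302] F [ 1.3 -0.1 -0.3] g 0.501
over head t 21.23 p [0.6787 0.1081 0.1987] F [ 0.1 -0.2  0.6] g 0.007
0.195 t 21.48 p [0.6786 0.108  0.1953] F [ 0.3 -0.4 -0.5] g 0.003
0.193 t 21.73 p [0.6789 0.1081 0.1935] F [ 0.9 -0.2  2.6] g 0.005
0.191 t 21.98 p [0.6788 0.1081 0.1913] F [1.  0.9 2.5] g 0.004
0.189 t 22.23 p [0.6788 0.108  0.1891] F [1.  0.6 2.5] g 0.006
0.187 t 22.48 p [0.6787 0.1081 0.1872] F [1.2 1.5 4.7] g -0.0
0.185 t 22.73 p [0.6788 0.108  0.1857] F [ 0.5 -0.9  5.7] g 0.005
0.183 t 22.98 p [0.6788 0.108  0.1841] F [-0.5  0.3  8.4] g 0.003
0.182 t 23.23 p [0.6789 0.1081 0.1834] F [-0.9  0.6  8.4] g 0.009
0.181 t 23.48 p [0.6789 0.108  0.1826] F [-1.1 -0.3 11.1] g 0.003
0.18 t 23.73 p [0.6789 0.108  0.1817] F [-1.4  1.  10.4] g 0.002
0.179 t 23.98 p [0.6789 0.108  0.1808] F [-1.9  0.2 11.5] g 0.007
0.178 t 24.23 p [0.6789 0.108  0.1798] F [-2.3  0.6 12. ] g 0.006
0.177 t 24.48 p [0.6789 0.108  0.1791] F [-2.4  0.6 13.4] g 0.002
0.176 t 24.73 p [0.679 0.108 0.179] F [-4.8  1.5 17.9] g 0.005
0.175 t 24.98 p [0.679  0.108  0.1789] F [-6.8  0.3 21.9] g 0.006
0.174 t 25.23 p [0.679  0.108  0.1789] F [-8.8  1.  26.2] g 0.007
held t 25.62 p [0.6791 0.108  0.1789] F [-10.5   0.6  26.3] g 0.006
```

View pics/c6.png

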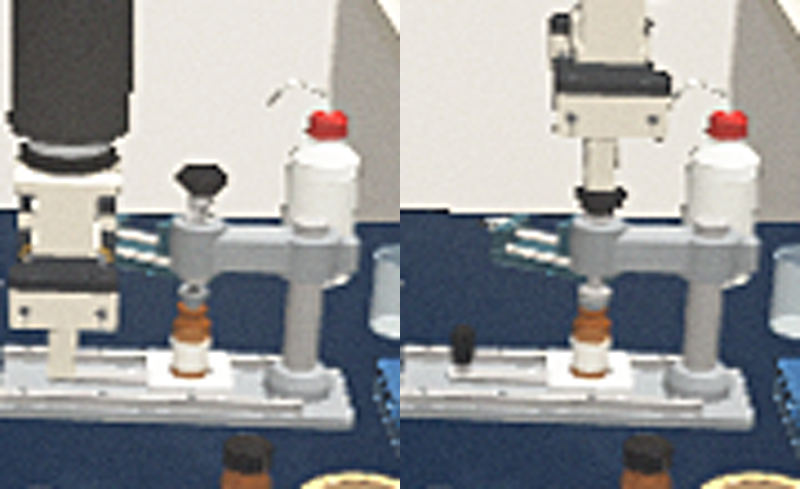

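The left half shows the carriage home with the vial under the ram. The right half shows the head down at its stop (z plateau at 0.179, 26 N) with the stopper driven in. Now I'll raise the tool and draw the carriage out.

```bash
python3 - <<'E'
from h import *
robot.servo_line([.6785,.108,.25],speed=.1); st('up')
robot.servo_line([.5797,.1083,.25],speed=.2); robot.move_gripper(.5)
robot.servo_line([.5797,.1083,.030],speed=.15); robot.move_gripper(0); st('grip')
robot.servo_line([.475,.1087,.030],speed=.06); st('out')
robot.dwell(.2)
robot.move_gripper(.65); robot.servo_line([.475,.1085,.14]); st('clear')
im,d=snap('side','side7'); W=cloud('side',d).reshape(-1,3)
k=W[(W[:,2]>.05)&(W[:,2]<.115)&(abs(W[:,0]-.574)<.025)&(abs(W[:,1]-.108)<.03)]; print('vial',len(k),k.mean(0),k.min(0),k.max(0))
snap('top','top7')
cv2.imwrite('pics/c7.png',cv2.resize(im[130:230,220:350],(780,600),interpolation=cv2.INTER_CUBIC)[:,:,::-1])
E
```

```text
up t 26.58 p [0.6779 0.108  0.2488] F [-0.3  0.4 -0.1] g 0.003
grip t 30.29 p [0.5798 0.1085 0.0302] F [-1.3  1.1  2.1] g 0.195
out t 32.18 p [0.4752 0.1089 0.0301] F [-1.4  5.3  5.7] g 0.196
clear t 34.12 p [0.4744 0.1083 0.1393] F [-0.8 -0.7 -0.1] g 0.645
vial 96 [0.57117322 0.09834026 0.0713995 ] [0.55662884 0.0889304  0.05093838] [0.58489124 0.11519583 0.09107004]
```

View pics/c7.png

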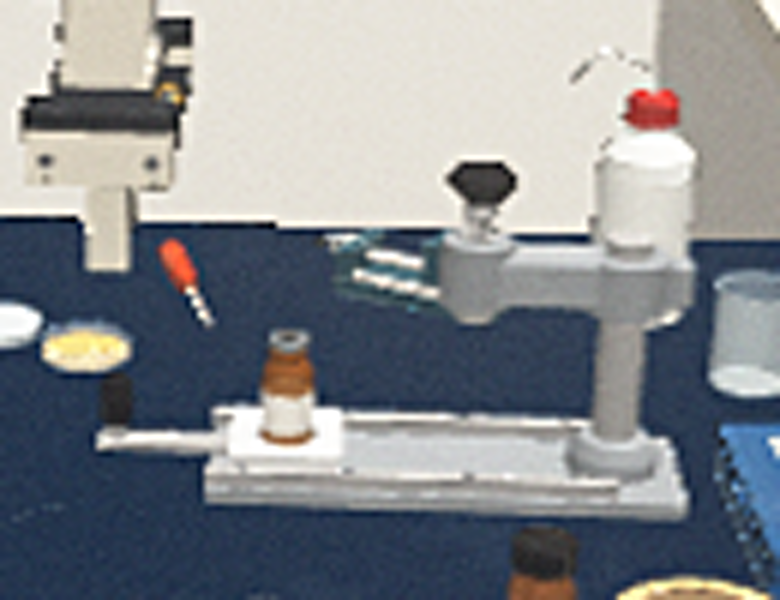

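The stopper is home, the ram is up, and the carriage is out with the vial upright (crop (288,390)). The vial goes back to its old place in the tray.

```bash
python3 - <<'E'
from h import *
x,y=.5748,.1080; v=np.array([.550,-.2483])
robot.servo_line([x,y,.14]); robot.servo_line([x,y,.035]); st('at vial'); robot.move_gripper(0); st('grip')
robot.servo_line([x,y,.16]); st('lift')
robot.goto([*v,.16],R(-10.7)); st('over tray')
robot.servo_line([*v,.05]); robot.servo_line([*v,.0225],speed=.05)
for z in (.0205,.0195,.0187,.018):
    robot.servo_line([*v,z],speed=.03); st(z)
    if robot.read_force()[2]>5: break
robot.move_gripper(.7); robot.dwell(.2); robot.servo_line([*v,.18]); st('clear')
robot.goto([.42,-.45,.25],R(-10.7)); st('away')
im,d=snap('side','side8'); _,dt=snap('top','top8')
W=cloud('top',dt).reshape(-1,3)
for c in [(.571,-.184),(.550,-.248),(.546,-.3115)]:
    k=W[(W[:,2]>.055)&(W[:,2]<.1)&(np.hypot(W[:,0]-c[0],W[:,1]-c[1])<.027)]; print('vial',len(k),k.mean(0),np.median(k[:,2]))
k=W[(W[:,2]>.045)&(W[:,2]<.08)&(np.hypot(W[:,0]-.475,W[:,1]-.108)<.03)]; print('knob',k.mean(0))
k=W[(W[:,2]>.17)&(W[:,2]<.22)&(np.hypot(W[:,0]-.678,W[:,1]-.108)<.018)]; print('head',k.mean(0))
cv2.imwrite('pics/c8.png',cv2.resize(im[150:300,180:350],(680,600),interpolation=cv2.INTER_CUBIC)[:,:,::-1])
E
```

```text
at vial t 35.88 p [0.5753 0.1083 0.0359] F [1.  0.2 0.4] g 0.648
grip t 36.45 p [0.575  0.1081 0.0354] F [-1.4  1.5  4.4] g 0.336
lift t 37.43 p [0.5741 0.1078 0.1589] F [ 0.2  0.7 -0.8] g 0.337
over tray t 39.17 p [ 0.5501 -0.2479  0.1597] F [-0.6 -0.2  0.2] g 0.338
0.0205 t 41.01 p [ 0.5501 -0.2483  0.0206] F [-0.4  0.1 -1.5] g 0.338
0.0195 t 41.26 p [ 0.55   -0.2483  0.0195] F [-0.1 -0.4  0.1] g 0.338
0.0187 t 41.51 p [ 0.5501 -0.2483  0.0189] F [-0.   0.4  1. ] g 0.331
0.018 t 41.76 p [ 0.5502 -0.2484  0.0189] F [-1.6  0.7  6.9] g 0.335
clear t 43.94 p [ 0.5494 -0.2481  0.179 ] F [0.4 0.7 0.2] g 0.701
away t 44.92 p [ 0.4203 -0.4493  0.2492] F [ 0.4  0.  -0.3] g 0.703
vial 69 [ 0.57027737 -0.18442043  0.06866052] 0.07032522845179368
vial 65 [ 0.55015467 -0.24825526  0.07044186] 0.07117123035351103
vial 2 [ 0.55058325 -0.30025126  0.05747868] 0.05747868250981758
knob [0.47497082 0.10842687 0.05641862]
head [0.67760779 0.10757213 0.19223809]
```

View pics/c8.png

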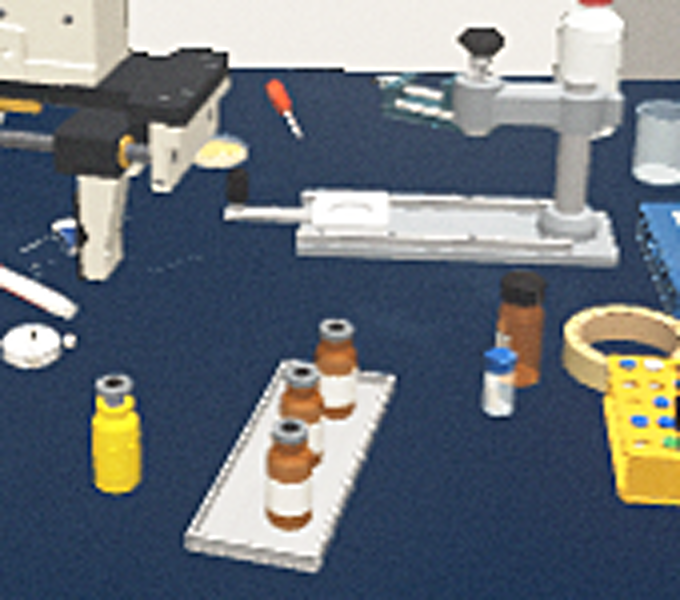

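All three vials stand upright in the tray, and the arm hides the third only in the top view. The carriage is out, the ram is up, and the arm is clear.

```bash
python3 -c "
from h import *
robot.job_done(); st('done')"
```

```text
the job is handed in; nothing more can be done
the job is handed in; nothing more can be done
```

The job is done and handed in, at about 45 s of the 67 s allowed; the hand-in reports no verdict.

**What I did:** The middle vial was the proud one: its top read about 8 mm above the others and its plug was visible. I stood it in the nest, let go, and pushed the carriage by its knob until it hit the stop (about 102 mm of travel). I then pressed the ram head to its stop, where it held at z = 0.179 under about 26 N, and let it spring back. Finally I drew the carriage out and stood the vial back in its old place in the tray.

**Last checks:**
- **Worked vial:** it stands upright at (0.550, -0.248). Its top reads about 71 mm above the desk, against 78 mm before and 71 mm expected with the stopper home.
- **Carriage and ram:** the knob is at x = 0.475, so the carriage is about 105 mm out by my measured travel. The ram head is back up at 0.192 m, the same as at the start.
- **Other vials:** the one at y = -0.184 is within about 1 mm of where it was. For the one at y = -0.31, the final top-view measurement failed because the arm hid it (2 points only). The side picture shows it upright in the tray, but I did not measure its final position.
- **Camera disagreement:** the side camera placed the vial in the nest about 4 mm off in x compared with the top camera. I used the top camera's figure, and the vial went in without resistance.
- **Robot:** the arm and gripper were clear of everything at hand-in.

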